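# Make up two donor kits

### The arm

A 6-joint arm with a two-finger parallel gripper is mounted at the origin on the work surface. World frame = base frame: x ahead of the robot, y to its left, z up, the work surface at z = 0. Lengths are in m, angles in rad, forces in N, time in s.
With the tool pointing down it reaches from about 0.3 to 0.85 m from the base axis. Payload 4.2 kg.
Tool frame: the origin (TCP) lies at the centre of the arm's flange, where the gripper is bolted on; the fingertips stand 191 mm ahead of it and the grasp point (between the pads) lies 172 mm ahead of it; z points along the fingers, y is the direction in which the jaws open and shut (so a half turn about z gives the same grasp; the last joint's range is limited). The gripper opens to 91 mm and grips with 3 to 60 N. Pads are 32 mm wide; open, the fingers measure 118 mm over their backs; the gripper's body (76 mm by 178 mm) begins 60 mm behind the grasp point.
Start: joints at [-1.276, 0.32, 1.565, -0, 1.257, -0.02], TCP at [0.178, -0.547, 0.405] pointing down, gripper open.
Joint ranges: [-3.11, 3.11], [-0.84, 2.01], [0.21, 2.61], [-1.34, 4.49], [0.05, 2.63], [-2.56, 2.56]. Speed limits (rad/s): [2.57, 2.57, 3.14, 3.14, 3.14, 3.14].

### API

Orientations are given as a rotation vector (axis times angle).
In Python, from workcell import observe, read_camera, sign_off, cut_out, tip_of gives the robot as it stands. The module is installed in compiled form; this text tells all that it offers.
- The arm moves only by the tool drive_tool, never from a script. Its argument "steps" is a list that holds one entry, the list of rows, each a list of 7 numbers: the turn, a rotation vector about the tool's x, y, z in units of 5 degrees (1.0 is 5 degrees), then the shift along the tool's x, y, z in units of 50 mm (1.0 is 50 mm), then the opening, from 0 (shut) to 1 (fully open). A call has 1 to 5 rows; each row shifts and turns the commanded pose from where the row before left it, along the tool's axes as they then stand; what a row does not reach is not made up. A row lasts 1/10 s, in which the tool goes at most 50 mm and 8.59 degrees, less where a joint would pass 70% of its speed; a pose out of reach is approached as far as the arm can. A call is refused whole if a number of a shift passes 1 or a number of a turn 1, either way. A call with a gripper value outside its range is refused whole. The fingers move at their own pace and stop on an object; "grip_force" is the grip in N (left out, the last holds). Time passes only in rows, so rows that do not move let the fingers close. It gives the time, the measured TCP pose, the force and the opening at its end, in the units of the state.
- observe(): the state, without advancing time (a new reading comes with each control period).
- read_camera(name): name is "scene" or "top" or "wrist"; returns a dict with "image" (384x512x3 uint8, red, green, blue), "range_z" (384x512 float32, m along the optical axis (not along the pixel's ray), 0 where there is no reading), "fovy" (degrees; the focal length in pixels is half the picture's height over the tangent of half this angle, whatever the lens; pixels are square), "cx", "cy" (the principal point, pixels), "dist" ([k1, k2, p1, p2, k3] as OpenCV has them; the pictures are not rectified), "extrinsics" (4x4, takes a point from world to camera coordinates). Camera axes: x right, y up, looking along -z (the intrinsics and any distortion apply to the point x, -y, -z); pixel columns grow to the right and rows downward; lengths in m; the calibration is good to about 2 mm. A picture is of the moment at which its call begins.
- sign_off(): hands the job in, once; it reports no verdict.
Trained networks look in a picture, given as the dict that the camera call returned (one of the last four; its "shot" number tells which), for a name from the list of things; names that differ only in an ending like _2 or _b are one class to them, and where a whole thing is asked for, a point or a joint stands for the part that bears it (a point fixed in the world has none). Each returns a list of dicts, best first, with "conf" (0 to 1); they miss things now and then, are a little off and sometimes report something else, mostly with a low value. They report only what shows in the picture. A call takes as long as a camera call. They do not tell look-alikes from the thing itself.
- cut_out(picture, thing): "mask" (384x512 bool, what is visible of it).
- tip_of(picture, thing): "at" ([x, y, z] in m, in world coordinates, good to about 4 mm: a listed point, or the origin of a listed thing).
The state is a dict: "time_s": time; "joints": joint angles; "joint_velocities": joint speeds; "effort": joint torques, N m; "position": TCP position; "tool_rot": TCP orientation; "ft_force": force on the tool from outside, world axes, zero at the start; "wrist_torque": the same for the moment, N m; "finger_gap": finger opening in m.
Only numpy, scipy, OpenCV 4.12 (cv2) and the standard library are available. Lean on these libraries where they do the work, as an engineer would, in place of code of your own. Each camera call takes 0.05 s, during which the arm holds its last target. There are 200 camera calls.

### The job

Make up the two donor kits. Yellow tray: stand the red-lidded sample jar upright in the middle of the short bay and lay the blue pump cassette flat and lengthwise, discs up, in the middle of the long bay. Green tray: stand the amber filter upright in the middle of the short bay, and shingle the two slide mailers lengthwise along the centre line of the long bay: the white one flat on the floor close to the bay's outer end, then the red one lapped over it with 20 mm or so of overlap, its other end resting on the tray floor towards the divider; leave the bottle, the bowl and the glove box alone.

Things in the scene. Friction and masses are not known exactly. Their poses are not given: they have to be found in the camera images.
- yellow_tray: Fixed yellow kit tray, 212 x 118 mm. Origin: centre of its underside, on the work surface; x along its length, z up. Floor 5 mm thick; rims and divider 4 mm thick, tops 13 mm above the work surface. Two bays, each y -55 to +55 mm: long bay x -102 to +38 (middle x -32), short bay x +42 to +102 (middle x +72); divider between them at x +40. Outer end of the long bay: wall at x -102.
- green_tray: Fixed green kit tray, 212 x 118 mm. Origin: centre of its underside, on the work surface; x along its length, z up. Floor 5 mm thick; rims and divider 4 mm thick, tops 13 mm above the work surface. Two bays, each y -55 to +55 mm: long bay x -102 to +38 (middle x -32), short bay x +42 to +102 (middle x +72); divider between them at x +40. Outer end of the long bay: wall at x -102.
- cassette_center (a point): Pump cassette: blue rounded block with two white discs on its top, 80 (x) x 50 (y) x 28 (z) mm, about 120 g. Point: its centre, half-way up (14 mm); x along its length, z up.
- jar_center (a point): Sample jar: white cylinder with a red lid, 44 mm across all the way up, 52 mm high, about 60 g, upright. Point: its centre, half-way up (26 mm); z up.
- filter_center (a point): Filter canister: amber see-through cylinder with black end caps, an amber-orange disc on the top one, 42 mm across all the way up, 50 mm high, about 60 g, upright. Point: its centre, half-way up (25 mm); z up.
- white_mailer_center (a point): Flat slide mailer (shut rigid plastic case), white, a slab 70 (x) x 36 (y) x 8 (z) mm, 35 g, lying flat on the work surface at the start. Point: its centre, half-way up (4 mm); x along its length, z up.
- red_mailer_center (a point): Flat slide mailer (shut rigid plastic case), red, a slab 70 (x) x 36 (y) x 8 (z) mm, 35 g, lying flat on the work surface at the start. Point: its centre, half-way up (4 mm); x along its length, z up. Lapped over the white one with centres about 50 mm apart it slopes about 0.16 rad; under 38 mm apart it would balance flat on top instead of reaching the floor.
- sanitiser: Bystander: upright bottle with a blue cap, 60 mm across, 130 mm high, beyond the work. Origin: centre of its underside. Leave alone.
- bowl: Bystander: steel bowl, 100 mm across, 45 mm high, beyond the work. Origin: centre of its underside. Leave alone.
- glove_box: Bystander: cardboard box with a blue panel, 80 (x) x 130 (y) x 60 (z) mm, beyond the work. Origin: centre of its underside. Leave alone.
Not all that is in view belongs to the job. Several things look just like the part that bears cassette_center: the one meant starts farthest to the robot's left. Several things look just like the part that bears filter_center: the one meant starts farthest to the robot's left.

How it is judged:
By the outcome, as a careful person would: the job done as asked, in the order asked, and still so for the second after the job is handed in, with the robot touching nothing.
It also fails if it takes over 141 s, if anything falls off the work surface, if the arm or the gripper's body presses on something with over 40 N, if the wrist force passes 120 N, or if a joint passes its speed limit or range.

## Working session

There is one attempt and no reset: what is moved stays moved. The work goes in short steps, Python scripts to look and compute and a tool call to move; the robot and the scene stay as the last step left them, time stands still between calls to the robot, and variables do not carry over. Pictures are saved under pics/ and viewed, about 12 in all and at most 16, crops included, and the job is handed in when it is done.

Besides the shell and the picture viewer there is one more tool, called after ">>>" as a command line: name --argument value ..., lists and objects as JSON in quotes. drive_tool: Moves the arm, as the interface text tells. Its arguments: {"type":"object","properties":{"steps":{"type":"array"},"grip_force":{"type":"number"}},"required":["steps"]}

```bash
mkdir -p pics; ls; cat > h.py <<'E'
import numpy as np, cv2
from workcell import *
from scipy.spatial.transform import Rotation as R
def save(p,n): cv2.imwrite('pics/'+n,cv2.cvtColor(p['image'],cv2.COLOR_RGB2BGR))
def cloud(p):
    H,W=p['range_z'].shape; f=H/2/np.tan(np.radians(p['fovy'])/2)
    K=np.array([[f,0,p['cx']],[0,f,p['cy']],[0,0,1]])
    u,v=np.meshgrid(np.arange(W),np.arange(H))
    n=cv2.undistortPoints(np.stack([u,v],-1).reshape(-1,1,2).astype(np.float64),K,np.array(p['dist'],float)).reshape(H,W,2)
    z=p['range_z'].astype(float); c=np.stack([n[...,0]*z,-n[...,1]*z,-z],-1)
    E=np.array(p['extrinsics']); w=(c-E[:3,3])@E[:3,:3]
    w[z==0]=np.nan
    return w
def rect(pts):
    r=cv2.minAreaRect((pts[:,:2]*1000).astype(np.float32)); b=cv2.boxPoints(r)
    e=[b[1]-b[0],b[2]-b[1]]; L=[np.linalg.norm(x) for x in e]; i=int(np.argmax(L))
    return np.round(r[0],1),np.round(sorted(L),1),round(float(np.arctan2(e[i][1],e[i][0])),3)
E
python3 - <<'E'
from h import *
s=observe(); print({k:np.round(v,3) for k,v in s.items()})
for n in ['scene','top']:
    p=read_camera(n); save(p,n+'0.png'); print(n,p['fovy'],np.round(np.linalg.inv(p['extrinsics']),3))
    for t in ['yellow_tray','green_tray','cassette_center','jar_center','filter_center','white_mailer_center','red_mailer_center','sanitiser','bowl','glove_box']:
        print(t,[(round(d['conf'],2),np.round(d['at'],3).tolist()) for d in tip_of(p,t)])
E
```

```text
pics
{'time_s': np.float64(0.0), 'joints': array([-1.276,  0.32 ,  1.566, -0.   ,  1.257, -0.02 ]), 'joint_velocities': array([ 0.   ,  0.001,  0.001, -0.001, -0.001, -0.   ]), 'effort': array([-1.0000e-03, -4.1247e+01, -2.3197e+01,  7.3000e-02,  4.6000e-02,
       -0.0000e+00]), 'position': array([ 0.178, -0.547,  0.404]), 'tool_rot': array([-3.101, -0.492,  0.   ]), 'ft_force': array([0.361, 0.111, 0.043]), 'wrist_torque': array([ 0.004, -0.039,  0.043]), 'finger_gap': np.float64(0.091)}
scene 42.53237929549635 [[-0.761 -0.376  0.529  1.176]
 [ 0.649 -0.455  0.61   0.709]
 [ 0.011  0.808  0.59   0.756]
 [ 0.     0.     0.     1.   ]]
yellow_tray [(0.94, [0.492, 0.306, 0.0])]
green_tray [(0.97, [0.524, -0.302, 0.0]), (0.6, [0.466, 0.069, 0.023])]
cassette_center [(0.92, [0.638, 0.117, 0.015]), (0.82, [0.344, 0.04, 0.013]), (0.8, [0.339, -0.105, 0.016])]
jar_center [(0.82, [0.45, -0.071, 0.025])]
filter_center [(0.88, [0.471, 0.072, 0.022]), (0.82, [0.526, -0.088, 0.027])]
white_mailer_center [(0.83, [0.626, -0.001, -0.001])]
red_mailer_center [(0.74, [0.63, -0.12, 0.006]), (0.54, [0
[... 199 characters left out ...]
-1.    -0.005 -0.006 -0.005]
 [-0.006  0.061  0.998  0.908]
 [ 0.     0.     0.     1.   ]]
yellow_tray [(0.62, [0.494, 0.305, -0.001])]
green_tray [(0.73, [0.522, -0.303, -0.002])]
cassette_center [(0.93, [0.34, 0.038, 0.014]), (0.84, [0.638, 0.119, 0.013]), (0.73, [0.342, -0.106, 0.018])]
jar_center [(0.6, [0.45, -0.078, 0.025]), (0.52, [0.762, -0.188, -0.002])]
filter_center [(0.76, [0.466, 0.07, 0.022]), (0.68, [0.524, -0.086, 0.023])]
white_mailer_center [(0.78, [0.624, 0.001, -0.0])]
red_mailer_center [(0.92, [0.628, -0.118, 0.005])]
sanitiser [(0.72, [0.641, 0.117, 0.014]), (0.63, [0.743, 0.186, 0.001])]
bowl [(0.58, [0.781, 0.027, -0.004])]
glove_box [(0.64, [0.762, -0.186, -0.002])]
```

View pics/top0.png

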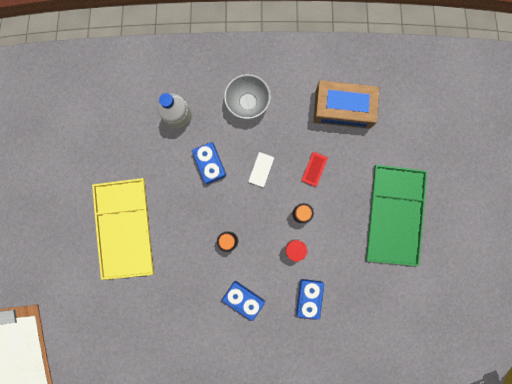

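View pics/scene0.png

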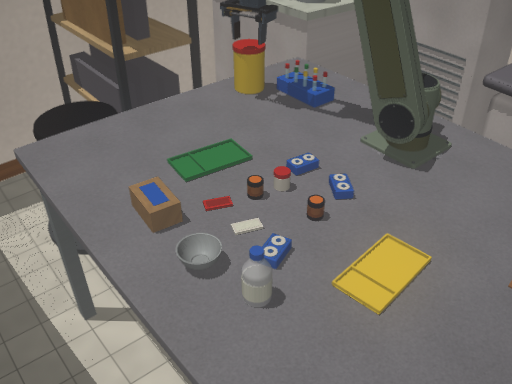

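```bash
python3 - <<'E'
from h import *
p=read_camera('top'); w=cloud(p)
for t in ['yellow_tray','green_tray','cassette_center','jar_center','filter_center','white_mailer_center','red_mailer_center']:
    for d in cut_out(p,t):
        q=w[cv2.erode(d['mask'].astype(np.uint8),np.ones((2,2)))>0]; q=q[~np.isnan(q[:,0])]
        if len(q)<20: continue
        z=np.percentile(q[:,2],[5,50,97]); 
        qt=q if 'tray' in t else q[abs(q[:,2]-z[2])<.005]
        print(t,round(d['conf'],2),len(qt),np.round(z,3),rect(qt),np.round(qt.mean(0)*1000,1))
E
```

```text
yellow_tray 0.85 4889 [0.003 0.006 0.014] (array([490. , 306.6]), array([118.4, 212. ], dtype=float32), 0.102) [490.4 307.4   6.4]
green_tray 0.76 4956 [0.003 0.005 0.014] (array([ 518.6, -300.1]), array([124.6, 210.7], dtype=float32), -0.116) [ 518.5 -299.7    6.1]
cassette_center 0.97 643 [0.024 0.029 0.032] (array([634.6, 113.4]), array([47.3, 75.4], dtype=float32), 0.405) [634.1 113.   29.2]
cassette_center 0.57 661 [0.025 0.029 0.032] (array([338.6,  38.5]), array([47.8, 75.1], dtype=float32), 0.982) [338.5  39.1  29.3]
cassette_center 0.56 744 [0.026 0.029 0.032] (array([ 341.3, -102.2]), array([48.4, 78.5], dtype=float32), -0.14) [ 341.2 -102.2   29.1]
jar_center 0.86 301 [0.049 0.052 0.055] (array([447.9, -72.2]), array([39.3, 42.2], dtype=float32), 0.782) [447.9 -72.   52.5]
filter_center 0.68 268 [0.048 0.051 0.053] (array([466.5,  70.4]), array([36.5, 38.3], dtype=float32), -0.806) [466.1  71.   50.9]
filter_center 0.58 275 [0.045 0.051 0.053] (array([524.1, -87.5]), array([37.4, 39.5], dtype=float32), 1.548) [524.5 -87.1  50.8]
white_mailer_center 0.56 373 [0.006 0.008 0.011] (array([6.204e+02, 1.000e-01]), array([32.4, 64.7], dtype=float32), -0.34) [619.7   0.    8.8]
red_mailer_center 0.55 383 [0.006 0.008 0.011] (array([ 621.4, -118. ]), array([31.9, 63.1], dtype=float32), -0.402) [ 620.8 -117.6    8.5]
```

The top view shows the yellow tray on the left (divider near row 212) and the green tray on the right (divider near row 203). Both short bays face away from the robot. The leftmost cassette is at pixel (209,163), the leftmost filter at (227,242), the jar at (296,251), and the white and red mailers at (261,170) and (315,169). The scene view agrees with this, and everything is upright.

```bash
cat >> h.py <<'E'
def down(th,tilt=0):  # tool x at heading th, z down; tilt about tool y
    c,s=np.cos(th),np.sin(th)
    return R.from_matrix(np.array([[c,s,0],[s,-c,0],[0,0,-1]]))*R.from_rotvec([0,tilt,0])
def plan(xyz,th,g,tilt=0,via=None):
    """rows to bring TCP to xyz (optionally lift to z=via first, then travel, then drop)"""
    s=observe(); r0=R.from_rotvec(s['tool_rot']); rt=down(th,tilt); p=np.array(s['position']); xyz=np.array(xyz,float)
    rows=[]
    def shift(a,b,r):
        d=r.inv().apply(b-a)/.05; n=int(np.ceil(np.linalg.norm(d)/.98-1e-6))
        return [[0,0,0]+(d/n).tolist()+[g] for _ in range(n)] if np.linalg.norm(d)>.008 else []
    if via is not None:
        q=np.array([p[0],p[1],via]); rows+=shift(p,q,r0); p=q
    d=(r0.inv()*rt).as_rotvec(degrees=True)/5; n=int(np.ceil(abs(d).max()-1e-6))
    if abs(d).max()>.06: rows+=[(d/n).tolist()+[0,0,0,g] for _ in range(n)]
    if via is not None:
        q=np.array([xyz[0],xyz[1],via]); rows+=shift(p,q,rt); p=q
    rows+=shift(p,xyz,rt)
    print('at',np.round(s['position'],4),'t',round(float(s['time_s']),1),'gap',round(float(s['finger_gap']),4),'n',len(rows))
    last=None;c=0
    for x in rows+[None]:
        x=None if x is None else str([round(v,2)+0.0 for v in x])
        if x!=last:
            if last: print(c,'x',last)
            last,c=x,0
        c+=1
E
python3 - <<'E'
from h import *
plan([.42,-.074,.36],.1,1)
p=read_camera('top'); w=cloud(p); H=p['image'].astype(int)
r,g,b=H[...,0],H[...,1],H[...,2]
for n,m,y in [('y',(r>150)&(g>130)&(b<110),(.2,.4)),('g',(g>r+30)&(g>b+20),(-.4,-.2))]:
    q=w[m]; q=q[(q[:,1]>y[0])&(q[:,1]<y[1])&(q[:,0]>.35)&(q[:,0]<.68)]
    print(n,len(q),rect(q),np.round(q.mean(0)*1000,1))
    rim=q[q[:,2]>.010]; print(' rim',len(rim),rect(rim))
    c,a=cv2.minAreaRect((q[:,:2]*1000).astype(np.float32))[0],0
    # long-side rim lines
    for s in (1,-1):
        k=q[(s*(q[:,1]-q[:,1].mean())>.045)]; v=cv2.fitLine((k[:,:2]).astype(np.float32),cv2.DIST_HUBER,0,.01,.01).ravel(); print('  side',np.round(v,3),np.arctan2(v[1],v[0]))
    M=cv2.moments(m.astype(np.uint8))
E
```

```text
at [ 0.178  -0.5467  0.4048] t 1.5 gap 0.0912 n 14
3 x [0.0, 0.0, 0.82, 0.0, 0.0, 0.0, 1.0]
11 x [0.0, 0.0, 0.0, 0.52, -0.81, 0.08, 1.0]
y 4751 (array([490.8, 307.8]), array([121.2, 213.8], dtype=float32), 0.099) [491.2 308.2   6.4]
 rim 591 (array([491.9, 306.8]), array([118.5, 212.2], dtype=float32), 0.112)
  side [0.998 0.056 0.517 0.361] 0.05554194
  side [0.999 0.048 0.471 0.254] 0.048414312
g 5118 (array([ 520.1, -300.1]), array([124.9, 215.9], dtype=float32), -0.116) [ 519.3 -299.1    6.2]
 rim 638 (array([ 519.9, -297.7]), array([121.1, 212.5], dtype=float32), -0.109)
  side [ 0.999 -0.047  0.501 -0.245] -0.046797875
  side [ 0.998 -0.061  0.542 -0.353] -0.060802754
```

>>> drive_tool --steps '[[[0,0,0.82,0,0,0,1],[0,0,0.82,0,0,0,1],[0,0,0.82,0,0,0,1],[0,0,0,0.52,-0.81,0.08,1],[0,0,0,0.52,-0.81,0.08,1]]]'

```text
time_s: 2.05
position: [0.2217, -0.4606, 0.3963]
tool_rot: [-3.138, -0.153, -0.001]
ft_force: [0.8, -0.6, 1.0]
finger_gap: 0.0915
```

>>> drive_tool --steps '[[[0,0,0,0.52,-0.81,0.08,1],[0,0,0,0.52,-0.81,0.08,1],[0,0,0,0.52,-0.81,0.08,1],[0,0,0,0.52,-0.81,0.08,1],[0,0,0,0.52,-0.81,0.08,1]]]'

```text
time_s: 2.55
position: [0.3312, -0.2447, 0.3769]
tool_rot: [3.137, 0.156, 0.001]
ft_force: [0.9, 0.2, -0.9]
finger_gap: 0.0912
```

>>> drive_tool --steps '[[[0,0,0,0.52,-0.81,0.08,1],[0,0,0,0.52,-0.81,0.08,1],[0,0,0,0.52,-0.81,0.08,1],[0,0,0,0.52,-0.81,0.08,1],[0,0,0,0,0,0,1]]]'

```text
time_s: 3.05
position: [0.4198, -0.0707, 0.3605]
tool_rot: [-3.135, -0.169, -0.002]
ft_force: [-1.0, -0.4, 0.7]
finger_gap: 0.091
```

```bash
cat >> h.py <<'E'
def measure(p,t,zlo,zhi,near,rad=.06,er=1):
    w=cloud(p); out=[]
    for d in cut_out(p,t):
        m=d['mask'].astype(np.uint8)
        if er: m=cv2.erode(m,np.ones((3,3)))
        q=w[m>0]; q=q[~np.isnan(q[:,0])]; q=q[(q[:,2]>zlo)&(q[:,2]<zhi)&(np.hypot(q[:,0]-near[0],q[:,1]-near[1])<rad)]
        if len(q)<20: continue
        (cx,cy),r=cv2.minEnclosingCircle((q[:,:2]*1000).astype(np.float32))
        print(t,round(d['conf'],2),len(q),rect(q),'mean',np.round(q.mean(0)*1000,1),'circ',np.round([cx,cy,r],1))
def pca(q):
    c=q[:,:2]-q[:,:2].mean(0); v=np.linalg.svd(c,full_matrices=False)[2][0]; return float(np.arctan(v[1]/v[0]))
E
python3 - <<'E'
from h import *
p=read_camera('wrist'); save(p,'w1.png'); print(np.round(np.linalg.inv(p['extrinsics']),3),p['fovy'])
measure(p,'jar_center',.047,.058,(.448,-.072))
print([(round(d['conf'],2),np.round(d['at'],3)) for d in tip_of(p,'jar_center')])
plan([.448,-.073,.202],.1,1)
p=read_camera('top'); w=cloud(p)
for t in ['yellow_tray','green_tray']:
    for d in cut_out(p,t): 
        q=w[d['mask']]; q=q[q[:,2]<.016]; print(t,len(q),pca(q))
E
```

```text
[[ 0.107  0.957  0.271  0.497]
 [-0.994  0.103  0.029 -0.062]
 [-0.    -0.273  0.962  0.34 ]
 [ 0.     0.     0.     1.   ]] 63.24075688690965
jar_center 0.82 1609 (array([450.5, -73. ]), array([41.4, 42.3], dtype=float32), 0.098) mean [450.8 -73.   51.8] circ [450.4 -72.8  21.7]
[(0.98, array([ 0.447, -0.073,  0.028]))]
at [ 0.4179 -0.0749  0.3607] t 3.2 gap 0.091 n 4
4 x [0.0, 0.0, 0.0, 0.15, 0.01, 0.79, 1.0]
yellow_tray 4937 0.11213838529737834
green_tray 5174 -0.11026512200771373
```

View pics/w1.png

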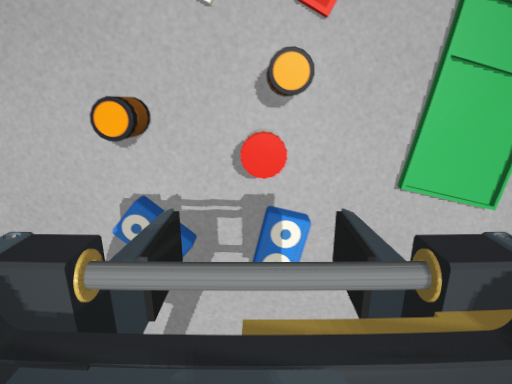

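The wrist view shows the jar's red lid clearly at pixel (264,155) between the open fingers. Its centre is about (450,-73) mm, which agrees with the top camera. Next I'll grasp it.

>>> drive_tool --steps '[[[0,0,0,0.64,0.02,0,1],[0,0,0,0,0,0.8,1],[0,0,0,0,0,0.8,1],[0,0,0,0,0,0.8,1],[0,0,0,0,0,0.76,1]]]' --grip_force 20

```text
time_s: 3.85
position: [0.4495, -0.0741, 0.2016]
tool_rot: [3.138, 0.153, 0.001]
ft_force: [-0.7, -0.2, 1.7]
finger_gap: 0.0912
```

>>> drive_tool --steps '[[[0,0,0,0,0,0,1],[0,0,0,0,0,0,0],[0,0,0,0,0,0,0],[0,0,0,0,0,0,0],[0,0,0,0,0,0,0]]]'

```text
time_s: 4.35
position: [0.4504, -0.0728, 0.2042]
tool_rot: [3.137, 0.157, 0.005]
ft_force: [0.6, 0.7, -0.2]
finger_gap: 0.062
```

>>> drive_tool --steps '[[[0,0,0,0,0,0,0],[0,0,0,0,0,0,0],[0,0,0,0,0,-0.3,0],[0,0,0,0,0,-0.6,0],[0,0,0,0,0,-0.6,0]]]'

```text
time_s: 4.85
position: [0.4497, -0.0726, 0.2782]
tool_rot: [-3.137, -0.157, 0.003]
ft_force: [1.8, -0.3, -0.2]
finger_gap: 0.0439
```

```bash
python3 - <<'E'
from h import *
s=observe(); print(s['finger_gap'],s['ft_force'])
th=.11; c=np.array([.491,.3065]); t=c+.072*np.array([np.cos(th),np.sin(th)])
print(t); plan([t[0],t[1],.30],th,0,via=.30)
E
```

```text
0.04389634760437113 [ 1.78548287 -0.27429576 -0.2477782 ]
[0.56256484 0.31440404]
at [ 0.4497 -0.0726  0.2782] t 4.8 gap 0.0439 n 11
1 x [0.0, 0.0, 0.0, 0.0, 0.0, -0.44, 0.0]
1 x [-0.01, 0.02, -0.11, 0.0, 0.0, 0.0, 0.0]
9 x [0.0, 0.0, 0.0, 0.34, -0.83, 0.0, 0.0]
```

>>> drive_tool --steps '[[[0,0,0,0,0,-0.44,0],[0,0,-0.11,0.34,-0.83,0,0],[0,0,0,0.34,-0.83,0,0],[0,0,0,0.34,-0.83,0,0],[0,0,0,0.34,-0.83,0,0]]]'

```text
time_s: 5.35
position: [0.4999, 0.1013, 0.2999]
tool_rot: [3.137, 0.172, 0.0]
ft_force: [0.8, -0.1, -0.6]
finger_gap: 0.0436
```

>>> drive_tool --steps '[[[0,0,0,0.34,-0.83,0,0],[0,0,0,0.34,-0.83,0,0],[0,0,0,0.34,-0.83,0,0],[0,0,0,0.34,-0.83,0,0],[0,0,0,0.34,-0.83,0,0]]]'

```text
time_s: 5.85
position: [0.5616, 0.3171, 0.2994]
tool_rot: [3.136, 0.173, -0.001]
ft_force: [0.4, 0.1, 0.4]
finger_gap: 0.0433
```

>>> drive_tool --steps '[[[0,0,0,0,0,0,0],[0,0,0,0,0,0,0]]]'

```text
time_s: 6.05
position: [0.5612, 0.3159, 0.2989]
tool_rot: [3.135, 0.175, -0.002]
ft_force: [-0.5, 0.0, -0.8]
finger_gap: 0.0435
```

```bash
python3 - <<'E'
from h import *
p=read_camera('scene'); w=cloud(p)
for d in cut_out(p,'jar_center'):
    q=w[d['mask']]; q=q[~np.isnan(q[:,0])]; print(round(d['conf'],2),len(q),np.round(np.percentile(q,[2,50,98],axis=0)*1000))
save(p,'s1.png')
p=read_camera('wrist'); save(p,'w2.png'); w=cloud(p)
for d in cut_out(p,'yellow_tray'):
    q=w[d['mask']]; q=q[q[:,2]<.016]; print(len(q),pca(q),rect(q))
for n in ('wrist','scene'):
  p=read_camera(n);print([(round(d['conf'],2),np.round(d['at'],3)) for d in tip_of(p,'yellow_tray')])
plan([.5626,.3144,.24],.11,0)
E
```

```text
0.98 544 [[549. 297.  97.]
 [577. 318. 137.]
 [584. 333. 148.]]
9944 0.1091509863300932 (array([510.3, 308. ]), array([117.6, 181.6], dtype=float32), 0.109)
[(0.15, array([0.637, 0.115, 0.012]))]
[(0.82, array([ 0.494,  0.305, -0.   ])), (0.73, array([ 0.625, -0.004, -0.001]))]
at [0.5616 0.3143 0.3   ] t 6.5 gap 0.0439 n 2
2 x [0.0, 0.0, 0.0, 0.01, 0.0, 0.6, 0.0]
```

View pics/w2.png

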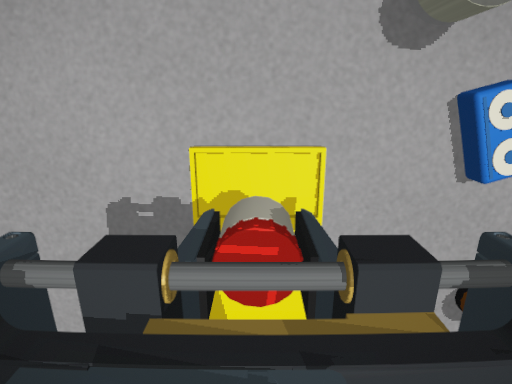

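The wrist view shows the jar held over the short bay (rows 150–215), with the tray square to the jaws. Its bottom is about 97 mm up, as expected. I'll lower it now.

>>> drive_tool --steps '[[[0,0,0,0.07,0,0.5,0],[0,0,0,0,0,0.6,0],[0,0,0,0,0,0.5,0],[0,0,0,0,0,0.2,0],[0,0,0,0,0,0,0]]]'

```text
time_s: 6.95
position: [0.5651, 0.3151, 0.2095]
tool_rot: [3.136, 0.172, -0.002]
ft_force: [-0.1, -0.0, -1.3]
finger_gap: 0.0437
```

>>> drive_tool --steps '[[[0,0,0,0,0,0.03,0],[0,0,0,0,0,0,0]]]'

```text
time_s: 7.15
position: [0.5653, 0.3155, 0.2086]
tool_rot: [-3.137, -0.172, -0.001]
ft_force: [0.3, 0.0, 0.4]
finger_gap: 0.0437
```

```bash
python3 - <<'E'
from h import *
p=read_camera('scene'); w=cloud(p); s=observe(); print(np.round(s['position'],4),s['ft_force'])
for d in cut_out(p,'jar_center'):
    q=w[d['mask']]; q=q[~np.isnan(q[:,0])]; print(round(d['conf'],2),len(q),np.round(np.percentile(q,[2,50,98],axis=0)*1000))
E
```

```text
[0.5652 0.3155 0.2087] [-0.88950216 -0.40686606 -0.60598245]
0.63 474 [[557. 297.  10.]
 [580. 319.  49.]
 [587. 335.  60.]]
```

>>> drive_tool --steps '[[[0,0,0,0,0,0.02,0],[0,0,0,0,0,0.02,0],[0,0,0,0,0,0,0]]]'

```text
time_s: 7.55
position: [0.5652, 0.3156, 0.2082]
tool_rot: [-3.136, -0.172, -0.002]
ft_force: [-1.9, -1.5, 10.2]
finger_gap: 0.0435
```

>>> drive_tool --steps '[[[0,0,0,0,0,0.01,0],[0,0,0,0,0,0,0]]]'

```text
time_s: 7.75
position: [0.5652, 0.3156, 0.2083]
tool_rot: [-3.136, -0.172, -0.003]
ft_force: [-3.3, -1.0, 11.6]
finger_gap: 0.0441
```

>>> drive_tool --steps '[[[0,0,0,0,0,-0.02,0.2],[0,0,0,0,0,0,0.7],[0,0,0,0,0,0,0.7],[0,0,0,0,0,0,0.7],[0,0,0,0,0,0,0.7]]]'

```text
time_s: 8.25
position: [0.5651, 0.3156, 0.2063]
tool_rot: [3.137, 0.172, -0.001]
ft_force: [-1.3, 0.8, 0.1]
finger_gap: 0.0638
```

>>> drive_tool --steps '[[[0,0,0,0,0,-0.5,0.7],[0,0,0,0,0,-0.8,0.9],[0,0,0,0,0,-0.8,0.9],[0,0,0,0,0,-0.8,0.9],[0,0,0,0,0,0,0.9]]]'

```text
time_s: 8.75
position: [0.5662, 0.3162, 0.3583]
tool_rot: [-3.131, -0.172, -0.018]
ft_force: [0.9, 1.0, 0.4]
finger_gap: 0.0818
```

```bash
python3 - <<'E'
from h import *
p=read_camera('top')
measure(p,'jar_center',.05,.064,(.565,.314))
plan([.59,.096,.35],.4,0.9)
E
```

```text
jar_center 0.49 47 (array([557.2, 302.7]), array([14.6, 35.2], dtype=float32), -0.515) mean [556.6 301.4  55.7] circ [560.1 307.8  17.7]
at [0.5651 0.3156 0.3526] t 8.8 gap 0.0819 n 9
4 x [0.0, -0.01, -0.83, 0.0, 0.0, 0.0, 0.9]
5 x [0.0, 0.0, 0.0, -0.25, 0.85, 0.01, 0.9]
```

>>> drive_tool --steps '[[[0,0,-0.83,0,0,0,0.9],[0,0,-0.83,0,0,0,0.9],[0,0,-0.83,0,0,0,0.9],[0,0,-0.83,0,0,0,0.9]]]'

```text
time_s: 9.25
position: [0.5648, 0.3154, 0.3492]
tool_rot: [3.077, 0.628, -0.007]
ft_force: [0.5, 0.9, 0.8]
finger_gap: 0.0818
```

>>> drive_tool --steps '[[[0,0,0,-0.25,0.85,0,0.9],[0,0,0,-0.25,0.85,0,0.9],[0,0,0,-0.25,0.85,0,0.9],[0,0,0,-0.25,0.85,0,0.9],[0,0,0,-0.25,0.85,0,0.9]]]'

```text
time_s: 9.75
position: [0.5897, 0.0938, 0.3495]
tool_rot: [-3.079, -0.624, 0.006]
ft_force: [0.7, -0.3, -0.7]
finger_gap: 0.0821
```

>>> drive_tool --steps '[[[0,0,0,0,0,0,0.9],[0,0,0,0,0,0,0.9]]]'

```text
time_s: 9.95
position: [0.59, 0.0946, 0.35]
tool_rot: [-3.079, -0.62, 0.005]
ft_force: [0.6, 0.7, -0.3]
finger_gap: 0.0821
```

```bash
cat >> h.py <<'E'
def tips(p,t): print(t,[(round(d['conf'],2),np.round(d['at'],3).tolist()) for d in tip_of(p,t)])
E
python3 - <<'E'
from h import *
p=read_camera('wrist'); save(p,'w3.png')
measure(p,'cassette_center',.024,.034,(.636,.115)); tips(p,'cassette_center')
p=read_camera('top'); measure(p,'jar_center',.05,.064,(.565,.314)); save(p,'t1.png')
plan([.636,.115,.30],.4,0.9)
E
```

```text
cassette_center 0.7 3925 (array([638.2, 112.5]), array([47.5, 76.1], dtype=float32), 0.401) mean [639.3 113.   28.3] circ [638.2 112.7  42.8]
cassette_center [(0.75, [0.637, 0.115, 0.015]), (0.2, [0.468, 0.072, 0.022])]
at [0.59   0.0968 0.3513] t 10.2 gap 0.0822 n 2
2 x [0.0, 0.0, 0.0, 0.49, 0.01, 0.51, 0.9]
```

View pics/w3.png

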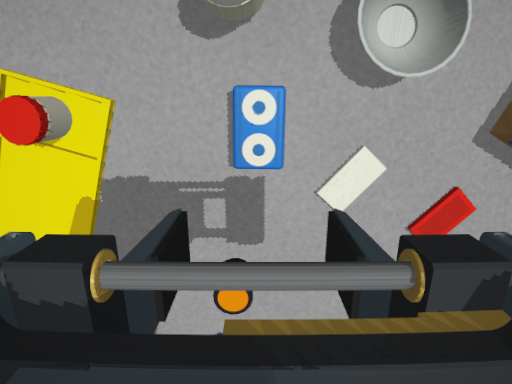

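The wrist view shows the target cassette square to the jaws at pixel (259,127). The jar stands upright in the yellow short bay at (22,120).

>>> drive_tool --steps '[[[0,0,0,0.5,0.04,0,0.9],[0,0,0,0.5,0.03,0,0.9],[0,0,0,0,0,0.8,0.9],[0,0,0,0,0,0.8,0.9],[0,0,0,0,0,0.8,0.9]]]' --grip_force 25

```text
time_s: 10.7
position: [0.6375, 0.113, 0.2305]
tool_rot: [3.078, 0.626, 0.002]
ft_force: [1.0, -0.3, -1.0]
finger_gap: 0.0821
```

>>> drive_tool --steps '[[[0,0,0,0,0,0.5,0.9],[0,0,0,0,0,0.24,0.9],[0,0,0,0,0,0,0],[0,0,0,0,0,0,0],[0,0,0,0,0,0,0]]]'

```text
time_s: 11.2
position: [0.6381, 0.1121, 0.1962]
tool_rot: [3.079, 0.624, 0.004]
ft_force: [-0.2, 0.4, 0.1]
finger_gap: 0.0609
```

>>> drive_tool --steps '[[[0,0,0,0,0,0,0],[0,0,0,0,0,0,0],[0,0,0,0,0,0,0],[0,0,0,0,0,0,0]]]'

```text
time_s: 11.6
position: [0.6378, 0.1118, 0.1958]
tool_rot: [-3.079, -0.623, -0.003]
ft_force: [-0.3, 1.2, 5.8]
finger_gap: 0.05
```

>>> drive_tool --steps '[[[0,0,0,0,0,-0.3,0],[0,0,0,0,0,-0.6,0],[0,0,0,0,0,-0.6,0],[0,0,0,0,0,-0.6,0],[0,0,0,0,0,0,0]]]'

```text
time_s: 12.1
position: [0.6387, 0.1117, 0.3051]
tool_rot: [3.078, 0.623, 0.016]
ft_force: [0.6, -0.3, -1.1]
finger_gap: 0.0498
```

```bash
python3 - <<'E'
from h import *
th=.11; c=np.array([.4935,.306]); t=c-.032*np.array([np.cos(th),np.sin(th)])
print(t); plan([t[0],t[1],.30],th,0)
E
```

```text
[0.4616934  0.30248709]
at [0.6387 0.1117 0.3051] t 12.1 gap 0.0498 n 10
4 x [0.0, -0.03, 0.83, 0.0, 0.0, 0.0, 0.0]
6 x [0.0, 0.0, 0.0, -0.52, -0.7, 0.02, 0.0]
```

>>> drive_tool --steps '[[[0,0,0.83,0,0,0,0],[0,0,0.83,0,0,0,0],[0,0,0.83,0,0,0,0],[0,0,0.83,0,0,0,0]]]'

```text
time_s: 12.5
position: [0.6372, 0.1115, 0.2985]
tool_rot: [3.137, 0.168, -0.004]
ft_force: [0.0, -0.5, -1.4]
finger_gap: 0.0499
```

>>> drive_tool --steps '[[[0,0,0,-0.52,-0.7,0,0],[0,0,0,-0.52,-0.7,0,0],[0,0,0,-0.52,-0.7,0,0],[0,0,0,-0.52,-0.7,0,0],[0,0,0,-0.52,-0.7,0,0]]]'

```text
time_s: 13.0
position: [0.4876, 0.2721, 0.2988]
tool_rot: [3.136, 0.172, -0.003]
ft_force: [-0.1, 0.5, -0.9]
finger_gap: 0.0498
```

>>> drive_tool --steps '[[[0,0,0,-0.52,-0.7,0,0],[0,0,0,0,0,0,0],[0,0,0,0,0,0,0]]]'

```text
time_s: 13.3
position: [0.4588, 0.3038, 0.2991]
tool_rot: [3.135, 0.176, -0.001]
ft_force: [0.7, 0.1, -1.8]
finger_gap: 0.0495
```

```bash
python3 - <<'E'
from h import *
p=read_camera('wrist'); save(p,'w4.png')
w=cloud(p)
for d in cut_out(p,'yellow_tray'):
    q=w[d['mask']]; q=q[q[:,2]<.018]; print(len(q),pca(q),rect(q))
measure(p,'jar_center',.05,.064,(.565,.314))
p=read_camera('scene'); w=cloud(p)
for d in cut_out(p,'cassette_center'):
    q=w[d['mask']]; q=q[~np.isnan(q[:,0])]; print(round(d['conf'],2),len(q),np.round(np.percentile(q,[2,50,98],axis=0)*1000).tolist())
plan([.4617,.3025,.203],.11,0)
E
```

```text
19592 0.1047699245788765 (array([519.1, 309.5]), array([124.1, 165.6], dtype=float32), 0.091)
jar_center 0.76 3351 (array([564.6, 315.3]), array([41.7, 42.7], dtype=float32), 0.836) mean [564.8 315.5  56.8] circ [564.3 315.5  21.9]
0.93 671 [[432.0, 282.0, 109.0], [485.0, 304.0, 131.0], [503.0, 329.0, 135.0]]
0.7 506 [[309.0, -128.0, 2.0], [355.0, -91.0, 26.0], [385.0, -75.0, 32.0]]
0.62 530 [[309.0, 0.0, 0.0], [352.0, 50.0, 27.0], [381.0, 80.0, 32.0]]
at [0.4603 0.3025 0.2995] t 13.6 gap 0.05 n 2
2 x [0.0, 0.0, 0.0, 0.01, 0.0, 0.96, 0.0]
```

View pics/w4.png

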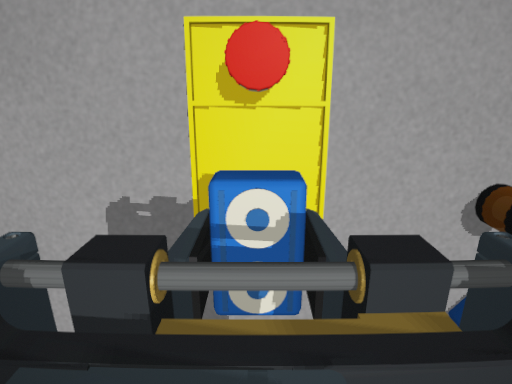

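The wrist view shows the cassette held discs up and in line over the long bay, and the jar centred in the short bay at (258,56). I'll lower the cassette.

>>> drive_tool --steps '[[[0,0,0,0.04,0,0.5,0],[0,0,0,0,0,0.7,0],[0,0,0,0,0,0.5,0],[0,0,0,0,0,0.2,0],[0,0,0,0,0,0,0]]]'

```text
time_s: 14.05
position: [0.4617, 0.3029, 0.2035]
tool_rot: [3.135, 0.17, -0.004]
ft_force: [0.1, -0.3, -0.6]
finger_gap: 0.0502
```

>>> drive_tool --steps '[[[0,0,0,0,0,0.02,0],[0,0,0,0,0,0.02,0],[0,0,0,0,0,0,0]]]'

```text
time_s: 14.35
position: [0.4619, 0.3037, 0.2038]
tool_rot: [-3.136, -0.172, -0.003]
ft_force: [-0.7, 0.7, -1.9]
finger_gap: 0.0502
```

>>> drive_tool --steps '[[[0,0,0,0,0,0.02,0],[0,0,0,0,0,0,0]]]'

```text
time_s: 14.55
position: [0.4615, 0.3036, 0.2021]
tool_rot: [-3.137, -0.172, -0.001]
ft_force: [0.2, -0.1, -1.4]
finger_gap: 0.0496
```

>>> drive_tool --steps '[[[0,0,0,0,0,0.02,0],[0,0,0,0,0,0,0]]]'

```text
time_s: 14.75
position: [0.4615, 0.3036, 0.2009]
tool_rot: [-3.137, -0.172, -0.001]
ft_force: [0.1, 1.0, 0.6]
finger_gap: 0.05
```

>>> drive_tool --steps '[[[0,0,0,0,0,0.02,0],[0,0,0,0,0,0,0]]]'

```text
time_s: 14.95
position: [0.4615, 0.3037, 0.2008]
tool_rot: [-3.137, -0.172, -0.001]
ft_force: [-1.9, -1.0, 8.2]
finger_gap: 0.05
```

>>> drive_tool --steps '[[[0,0,0,0,0,-0.02,0.2],[0,0,0,0,0,0,0.7],[0,0,0,0,0,0,0.7],[0,0,0,0,0,0,0.7],[0,0,0,0,0,0,0.7]]]'

```text
time_s: 15.45
position: [0.4615, 0.3036, 0.2005]
tool_rot: [3.137, 0.172, -0.0]
ft_force: [-0.7, 0.6, 0.7]
finger_gap: 0.0639
```

>>> drive_tool --steps '[[[0,0,0,0,0,-0.5,0.7],[0,0,0,0,0,-0.8,0.9],[0,0,0,0,0,-0.8,0.9],[0,0,0,0,0,-0.9,0.9],[0,0,0,0,0,0,0.9]]]'

```text
time_s: 15.95
position: [0.4628, 0.3044, 0.3571]
tool_rot: [-3.13, -0.172, -0.019]
ft_force: [0.2, 0.7, -0.0]
finger_gap: 0.0818
```

```bash
python3 - <<'E'
from h import *
plan([.43,.071,.35],-.11,0.9)
E
```

```text
at [0.4628 0.3044 0.3571] t 15.9 gap 0.0818 n 8
3 x [-0.03, -0.04, 0.84, 0.0, 0.0, 0.0, 0.9]
5 x [0.0, 0.0, 0.0, -0.03, 0.94, 0.03, 0.9]
```

>>> drive_tool --steps '[[[0,0,0.84,0,0,0,0.9],[0,0,0.84,0,0,0,0.9],[0,0,0.84,0,0,0,0.9]]]'

```text
time_s: 16.25
position: [0.4613, 0.3035, 0.3501]
tool_rot: [3.136, -0.178, -0.001]
ft_force: [-0.3, 0.6, 0.5]
finger_gap: 0.0821
```

>>> drive_tool --steps '[[[0,0,0,-0.03,0.94,0,0.9],[0,0,0,-0.03,0.94,0,0.9],[0,0,0,-0.03,0.94,0,0.9],[0,0,0,-0.03,0.94,0,0.9],[0,0,0,-0.03,0.94,0,0.9]]]'

```text
time_s: 16.75
position: [0.4274, 0.0692, 0.3502]
tool_rot: [3.137, -0.172, -0.001]
ft_force: [0.0, 0.5, 0.5]
finger_gap: 0.0823
```

>>> drive_tool --steps '[[[0,0,0,0,0,0,0.9],[0,0,0,0,0,0,0.9]]]'

```text
time_s: 16.95
position: [0.428, 0.07, 0.3505]
tool_rot: [-3.136, 0.177, 0.0]
ft_force: [-0.7, 0.0, 0.2]
finger_gap: 0.0818
```

```bash
python3 - <<'E'
from h import *
p=read_camera('wrist'); save(p,'w5.png')
measure(p,'filter_center',.044,.056,(.466,.07)); tips(p,'filter_center')
p=read_camera('top'); measure(p,'jar_center',.05,.064,(.565,.314));measure(p,'cassette_center',.024,.04,(.4617,.3036)); 
plan([.466,.071,.201],-.11,0.9)
E
```

```text
filter_center 0.79 1521 (array([469.6,  70.5]), array([38. , 39.2], dtype=float32), -0.816) mean [469.9  70.7  50.1] circ [469.5  70.8  20.1]
filter_center [(0.85, [0.471, 0.075, 0.021]), (0.58, [0.527, -0.094, 0.024])]
cassette_center 0.7 771 (array([460. , 304.1]), array([50.7, 75.6], dtype=float32), 0.105) mean [461.1 302.   33.5] circ [459.5 302.6  42.8]
at [0.4284 0.0719 0.3506] t 17.2 gap 0.0822 n 4
4 x [0.0, 0.0, 0.0, 0.19, -0.02, 0.75, 0.9]
```

>>> drive_tool --steps '[[[0,0,0,0.82,-0.07,0,0.9],[0,0,0,0,0,0.8,0.9],[0,0,0,0,0,0.8,0.9],[0,0,0,0,0,0.8,0.9],[0,0,0,0,0,0.6,0.9]]]' --grip_force 20

```text
time_s: 17.75
position: [0.4689, 0.0706, 0.1985]
tool_rot: [3.137, -0.171, -0.003]
ft_force: [-0.1, 0.3, -0.0]
finger_gap: 0.0821
```

>>> drive_tool --steps '[[[0,0,0,0,0,0,0.9],[0,0,0,0,0,0,0],[0,0,0,0,0,0,0],[0,0,0,0,0,0,0],[0,0,0,0,0,0,0]]]'

```text
time_s: 18.25
position: [0.4697, 0.0699, 0.202]
tool_rot: [-3.136, 0.173, -0.004]
ft_force: [0.1, 0.3, -0.3]
finger_gap: 0.0528
```

>>> drive_tool --steps '[[[0,0,0,0,0,0,0],[0,0,0,0,0,0,0],[0,0,0,0,0,0,0],[0,0,0,0,0,0,0]]]'

```text
time_s: 18.65
position: [0.4696, 0.0698, 0.2014]
tool_rot: [-3.137, 0.173, -0.002]
ft_force: [-1.1, 0.7, 6.6]
finger_gap: 0.042
```

>>> drive_tool --steps '[[[0,0,0,0,0,-0.4,0],[0,0,0,0,0,-0.8,0],[0,0,0,0,0,-0.8,0],[0,0,0,0,0,-0.4,0],[0,0,0,0,0,0,0]]]'

```text
time_s: 19.15
position: [0.4701, 0.0699, 0.3235]
tool_rot: [-3.136, 0.173, -0.011]
ft_force: [0.8, 0.4, -0.5]
finger_gap: 0.0415
```

```bash
python3 - <<'E'
from h import *
p=read_camera('top')
print([ (round(d['conf'],2),np.round(d['at'],3)) for d in tip_of(p,'green_tray')])
th=-.11; c=np.array([.5215,-.3005]); t=c+.072*np.array([np.cos(th),np.sin(th)])
print(t); plan([t[0],t[1],.32],th,0)
E
```

```text
[(0.9, array([ 0.524, -0.303, -0.002]))]
[ 0.59306484 -0.30840404]
at [0.4689 0.0697 0.3201] t 19.2 gap 0.0414 n 9
9 x [0.0, 0.0, 0.0, 0.37, 0.8, 0.0, 0.0]
```

>>> drive_tool --steps '[[[0,0,0,0.37,0.8,0,0],[0,0,0,0.37,0.8,0,0],[0,0,0,0.37,0.8,0,0],[0,0,0,0.37,0.8,0,0],[0,0,0,0.37,0.8,0,0]]]'

```text
time_s: 19.75
position: [0.5391, -0.1408, 0.3182]
tool_rot: [-3.136, 0.173, 0.007]
ft_force: [0.2, -0.7, -0.4]
finger_gap: 0.0414
```

>>> drive_tool --steps '[[[0,0,0,0.37,0.8,0,0],[0,0,0,0.37,0.8,0,0],[0,0,0,0.37,0.8,0,0],[0,0,0,0.37,0.8,0,0],[0,0,0,0,0,0,0]]]'

```text
time_s: 20.25
position: [0.5958, -0.311, 0.3171]
tool_rot: [3.136, -0.18, -0.004]
ft_force: [-0.7, 0.4, -0.7]
finger_gap: 0.0417
```

>>> drive_tool --steps '[[[0,0,0,0,0,0,0]]]'

```text
time_s: 20.35
position: [0.5948, -0.3069, 0.3176]
tool_rot: [-3.134, 0.176, 0.008]
ft_force: [-0.2, 0.5, -1.0]
finger_gap: 0.0419
```

```bash
python3 - <<'E'
from h import *
p=read_camera('wrist'); save(p,'w6.png'); w=cloud(p)
for d in cut_out(p,'green_tray'):
    q=w[cv2.erode(d['mask'].astype(np.uint8),np.ones((3,3)))>0]; q=q[q[:,2]<.018]
    th=-.11; u=q[:,:2]@np.array([np.cos(th),np.sin(th)]); v=q[:,:2]@np.array([-np.sin(th),np.cos(th)])
    print(d['conf'],len(q),pca(q),rect(q),'u,v pct',np.round(np.percentile(u,[.5,99.5]),4),np.round(np.percentile(v,[.5,99.5]),4))
p=read_camera('scene'); w=cloud(p); tips(p,'green_tray')
for d in cut_out(p,'filter_center'):
    q=w[d['mask']]; q=q[~np.isnan(q[:,0])]; print(round(d['conf'],2),len(q),np.round(np.percentile(q,[2,50,98],axis=0)*1000).tolist())
plan([.594,-.309,.208],-.11,0)
E
```

```text
0.61 8484 -0.1298700026590841 (array([ 533.4, -301.5]), array([116.9, 189.9], dtype=float32), -0.112) u,v pct [0.4695 0.658 ] [-0.2979 -0.1833]
green_tray [(0.88, [0.521, -0.302, -0.002])]
0.8 383 [[510.0, -109.0, 2.0], [535.0, -78.0, 37.0], [548.0, -67.0, 53.0]]
0.54 110 [[590.0, -325.0, 119.0], [612.0, -301.0, 141.0], [615.0, -283.0, 168.0]]
at [ 0.5951 -0.305   0.3205] t 20.6 gap 0.0415 n 3
3 x [0.0, 0.0, 0.0, 0.0, 0.03, 0.75, 0.0]
```

View pics/w6.png

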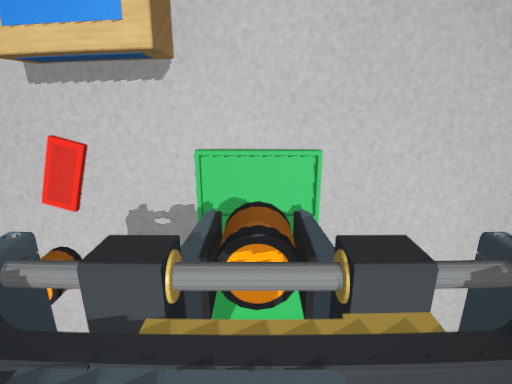

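The wrist view shows the filter held upright over the green short bay (rows 152–215), and the tray is square to the jaws.

>>> drive_tool --steps '[[[0,0,0,0,0.05,0.6,0],[0,0,0,0,0,0.7,0],[0,0,0,0,0,0.6,0],[0,0,0,0,0,0.3,0],[0,0,0,0,0,0,0]]]'

```text
time_s: 21.1
position: [0.5946, -0.3079, 0.209]
tool_rot: [-3.135, 0.172, 0.005]
ft_force: [-0.3, 0.5, -1.1]
finger_gap: 0.0415
```

>>> drive_tool --steps '[[[0,0,0,0,0,0.02,0],[0,0,0,0,0,0.02,0],[0,0,0,0,0,0,0]]]'

```text
time_s: 21.4
position: [0.5953, -0.3089, 0.2102]
tool_rot: [3.136, -0.173, 0.004]
ft_force: [-0.3, -0.6, -1.5]
finger_gap: 0.0416
```

>>> drive_tool --steps '[[[0,0,0,0,0,0.02,0],[0,0,0,0,0,0,0]]]'

```text
time_s: 21.6
position: [0.595, -0.3089, 0.2082]
tool_rot: [3.136, -0.173, 0.001]
ft_force: [0.1, 0.1, -0.9]
finger_gap: 0.0418
```

>>> drive_tool --steps '[[[0,0,0,0,0,0.02,0],[0,0,0,0,0,0,0]]]'

```text
time_s: 21.8
position: [0.5949, -0.3088, 0.2067]
tool_rot: [3.137, -0.173, -0.0]
ft_force: [-0.1, -0.4, -0.9]
finger_gap: 0.0417
```

>>> drive_tool --steps '[[[0,0,0,0,0,0.02,0],[0,0,0,0,0,0,0]]]'

```text
time_s: 22.0
position: [0.5949, -0.3088, 0.2065]
tool_rot: [3.137, -0.173, 0.0]
ft_force: [-0.7, 0.5, 4.0]
finger_gap: 0.0414
```

>>> drive_tool --steps '[[[0,0,0,0,0,0,0.2],[0,0,0,0,0,0,0.7],[0,0,0,0,0,0,0.7],[0,0,0,0,0,0,0.7],[0,0,0,0,0,0,0.7]]]'

```text
time_s: 22.5
position: [0.595, -0.3088, 0.2054]
tool_rot: [-3.137, 0.173, 0.0]
ft_force: [0.5, 0.8, -0.5]
finger_gap: 0.0637
```

>>> drive_tool --steps '[[[0,0,0,0,0,-0.5,0.7],[0,0,0,0,0,-0.8,0.7],[0,0,0,0,0,-0.8,0.7],[0,0,0,0,0,-0.8,0.7],[0,0,0,0,0,0,0.7]]]'

```text
time_s: 23.0
position: [0.596, -0.3093, 0.3577]
tool_rot: [3.131, -0.173, 0.019]
ft_force: [0.4, 0.7, -0.2]
finger_gap: 0.0641
```

```bash
python3 - <<'E'
from h import *
plan([.58,.015,.35],-.34,0.7)
E
```

```text
at [ 0.596  -0.3093  0.3577] t 23.0 gap 0.0641 n 10
3 x [0.01, -0.05, 0.88, 0.0, 0.0, 0.0, 0.7]
7 x [0.0, 0.0, 0.0, -0.35, -0.86, 0.02, 0.7]
```

>>> drive_tool --steps '[[[0,0,0.88,0,0,0,0.7],[0,0,0.88,0,0,0,0.7],[0,0,0.88,0,0,0,0.7],[0,0,0,-0.35,-0.86,0,0.7],[0,0,0,-0.35,-0.86,0,0.7]]]'

```text
time_s: 23.5
position: [0.5904, -0.216, 0.3495]
tool_rot: [-3.095, 0.537, 0.002]
ft_force: [0.7, 0.8, 0.8]
finger_gap: 0.0637
```

>>> drive_tool --steps '[[[0,0,0,-0.35,-0.86,0,0.7],[0,0,0,-0.35,-0.86,0,0.7],[0,0,0,-0.35,-0.86,0,0.7],[0,0,0,-0.35,-0.86,0,0.7],[0,0,0,-0.35,-0.86,0,0.7]]]'

```text
time_s: 24.0
position: [0.5796, 0.0177, 0.3501]
tool_rot: [3.096, -0.533, -0.001]
ft_force: [0.9, -0.2, 0.0]
finger_gap: 0.0642
```

>>> drive_tool --steps '[[[0,0,0,0,0,0,0.7],[0,0,0,0,0,0,0.7]]]'

```text
time_s: 24.2
position: [0.5799, 0.0168, 0.3502]
tool_rot: [3.096, -0.528, -0.001]
ft_force: [0.6, -0.2, -0.9]
finger_gap: 0.0639
```

```bash
python3 - <<'E'
from h import *
p=read_camera('wrist'); save(p,'w7.png')
measure(p,'white_mailer_center',.003,.014,(.62,.0)); tips(p,'white_mailer_center')
measure(p,'red_mailer_center',.003,.014,(.62,-.118)); tips(p,'red_mailer_center')
p=read_camera('top'); measure(p,'filter_center',.047,.064,(.595,-.309))
print(observe()['joints'])
plan([.623,.0,.30],-.34,.7)
E
```

```text
white_mailer_center 0.68 2182 (array([624.4,  -1.2]), array([34., 68.], dtype=float32), -0.349) mean [625.3  -1.7   8. ] circ [624.   -1.9  36.9]
white_mailer_center [(0.64, [0.628, 0.004, 0.007])]
red_mailer_center 0.68 2452 (array([ 625.2, -117.5]), array([36.1, 68.3], dtype=float32), -0.386) mean [ 626.5 -116.9    8.1] circ [ 625.8 -116.7   36.7]
red_mailer_center [(0.79, [0.624, -0.117, 0.001])]
filter_center 0.89 274 (array([ 590.9, -304.9]), array([37.2, 38.5], dtype=float32), -0.908) mean [ 590.5 -304.3   55.2] circ [ 590.8 -305.4   20.5]
[ 5.59600907e-03  3.66373478e-01  1.63600471e+00 -1.69568305e-04
  1.13928626e+00  1.91880711e+00]
at [0.5801 0.0147 0.3506] t 24.6 gap 0.0638 n 2
2 x [0.0, 0.0, 0.0, 0.45, 0.0, 0.51, 0.7]
```

View pics/w7.png

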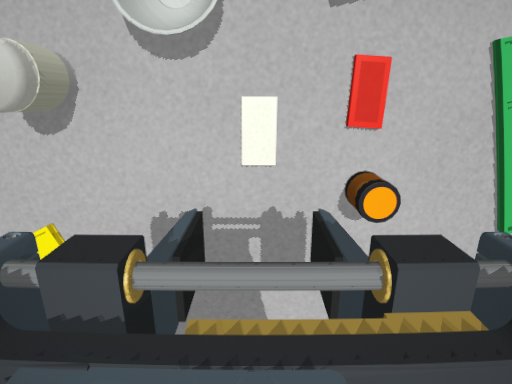

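The wrist view shows the white mailer in line between the fingers at pixel (259,131) and the red mailer at (369,92). The distractor filter at (373,197) is clear of the jaws.

>>> drive_tool --steps '[[[0,0,0.06,0.94,0,0,0.7],[0,0,0,0,0,0.8,0.7],[0,0,0,0,0,0.8,0.7],[0,0,0,0,0,0.8,0.7],[0,0,0,0,0,0.6,0.7]]]' --grip_force 15

```text
time_s: 25.05
position: [0.6238, -0.0007, 0.1982]
tool_rot: [3.094, -0.542, -0.004]
ft_force: [0.2, -1.4, 0.5]
finger_gap: 0.0638
```

>>> drive_tool --steps '[[[0,0,0,0,0,0.1,0.7],[0,0,0,0,0,0,0.7],[0,0,0,0,0,0,0.7]]]'

```text
time_s: 25.35
position: [0.6253, -0.0002, 0.1976]
tool_rot: [-3.094, 0.541, -0.006]
ft_force: [-0.3, -0.4, 1.2]
finger_gap: 0.0637
```

```bash
python3 - <<'E'
from h import *
s=observe();print(np.round(s['position'],4),s['tool_rot'],s['ft_force'])
E
```

```text
[ 6.253e-01 -2.000e-04  1.976e-01] [-3.09419508  0.54104925 -0.00550019] [-0.27509368 -0.3921965   1.21402706]
```

>>> drive_tool --steps '[[[0,0,0,0,0,0.06,0.7],[0,0,0,0,0,0,0.7],[0,0,0,0,0,0,0.7]]]'

```text
time_s: 25.65
position: [0.6245, 0.0001, 0.1936]
tool_rot: [-3.095, 0.54, -0.002]
ft_force: [-0.2, -0.2, 0.1]
finger_gap: 0.0638
```

>>> drive_tool --steps '[[[0,0,0,0,0,0.01,0],[0,0,0,0,0,0,0],[0,0,0,0,0,0,0],[0,0,0,0,0,0,0],[0,0,0,0,0,0,0]]]'

```text
time_s: 26.15
position: [0.6244, 0.0001, 0.1922]
tool_rot: [3.095, -0.54, 0.0]
ft_force: [-0.3, 0.4, 0.2]
finger_gap: 0.0356
```

>>> drive_tool --steps '[[[0,0,0,0,0,0,0],[0,0,0,0,0,0,0]]]'

```text
time_s: 26.35
position: [0.6244, 0.0002, 0.1922]
tool_rot: [3.095, -0.54, -0.0]
ft_force: [0.5, 0.8, -0.8]
finger_gap: 0.0357
```

>>> drive_tool --steps '[[[0,0,0,0,0,-0.2,0],[0,0,0,0,0,-0.5,0],[0,0,0,0,0,-0.7,0],[0,0,0,0,0,-0.7,0],[0,0,0,0,0,0,0]]]'

```text
time_s: 26.85
position: [0.6258, 0.0001, 0.3035]
tool_rot: [-3.093, 0.54, -0.019]
ft_force: [2.1, -0.2, -0.5]
finger_gap: 0.036
```

```bash
python3 - <<'E'
from h import *
p=read_camera('scene'); w=cloud(p)
for d in cut_out(p,'white_mailer_center'):
    q=w[d['mask']]; q=q[~np.isnan(q[:,0])]; print(round(d['conf'],2),len(q),np.round(np.percentile(q,[2,50,98],axis=0)*1000).tolist())
plan([.4614,-.2937,.30],-.11,0)
E
```

```text
0.73 190 [[560.0, -130.0, -0.0], [647.0, -2.0, 119.0], [664.0, 28.0, 122.0]]
at [6.243e-01 1.000e-04 2.985e-01] t 26.9 gap 0.0358 n 10
3 x [0.0, -0.01, -0.9, 0.0, 0.0, 0.0, 0.0]
7 x [0.0, 0.0, 0.0, -0.37, 0.89, 0.0, 0.0]
```

>>> drive_tool --steps '[[[0,0,-0.9,0,0,0,0],[0,0,-0.9,0,0,0,0],[0,0,-0.9,0,0,0,0],[0,0,0,-0.37,0.89,0,0],[0,0,0,-0.37,0.89,0,0]]]'

```text
time_s: 27.45
position: [0.577, -0.0842, 0.2952]
tool_rot: [-3.137, 0.168, 0.006]
ft_force: [0.4, -1.1, 0.1]
finger_gap: 0.0354
```

>>> drive_tool --steps '[[[0,0,0,-0.37,0.89,0,0],[0,0,0,-0.37,0.89,0,0],[0,0,0,-0.37,0.89,0,0],[0,0,0,-0.37,0.89,0,0],[0,0,0,-0.37,0.89,0,0]]]'

```text
time_s: 27.95
position: [0.4597, -0.2964, 0.2958]
tool_rot: [-3.135, 0.173, 0.004]
ft_force: [0.8, -0.6, -0.1]
finger_gap: 0.0356
```

>>> drive_tool --steps '[[[0,0,0,0,0,0,0],[0,0,0,0,0,0,0],[0,0,0,0,0,0,0]]]'

```text
time_s: 28.25
position: [0.4615, -0.2944, 0.2964]
tool_rot: [-3.135, 0.172, 0.002]
ft_force: [0.3, -0.8, 0.1]
finger_gap: 0.0357
```

```bash
python3 - <<'E'
from h import *
p=read_camera('wrist'); save(p,'w8.png'); w=cloud(p)
for d in cut_out(p,'green_tray'):
    q=w[cv2.erode(d['mask'].astype(np.uint8),np.ones((3,3)))>0]; q=q[q[:,2]<.018]
    th=-.11; ex=np.array([np.cos(th),np.sin(th)]);ey=np.array([-np.sin(th),np.cos(th)])
    u=q[:,:2]@ex; v=q[:,:2]@ey; c=np.array([.523,-.3005])
    print(d['conf'],len(q),pca(q),rect(q),'u rel',np.round(np.percentile(u,[.5,99.5])-c@ex,4),'v rel',np.round(np.percentile(v,[.5,99.5])-c@ey,4))
    # divider: high points in middle
    k=(q[:,2]>.0105)&(abs(v-c@ey)<.04)&(abs(u-c@ex-.04)<.02); print('div u',np.median(u[k])-c@ex,k.sum())
measure(p,'filter_center',.05,.062,(.595,-.309))
for d in cut_out(p,'white_mailer_center'):
    q=w[d['mask']]; q=q[~np.isnan(q[:,0])]; print(round(d['conf'],2),len(q),np.round(np.percentile(q,[2,50,98],axis=0)*1000).tolist())
plan([.4614,-.2937,.2],-.11,0)
E
```

```text
0.57 24672 -0.17793194405881296 (array([ 519.9, -299.2]), array([116.9, 194. ], dtype=float32), -0.111) u rel [-0.0896  0.0924] v rel [-0.0565  0.0585]
div u 0.03898324429508471 536
filter_center 0.58 2527 (array([ 587. , -308.5]), array([29.3, 39.7], dtype=float32), 1.458) mean [ 588.6 -308.4   55.1] circ [ 592.6 -308.5   20.6]
0.7 5369 [[429.0, -314.0, 109.0], [474.0, -296.0, 112.0], [497.0, -278.0, 113.0]]
at [ 0.462  -0.2941  0.2971] t 28.4 gap 0.0358 n 2
2 x [0.0, 0.0, 0.0, -0.01, 0.0, 0.97, 0.0]
```

View pics/w8.png

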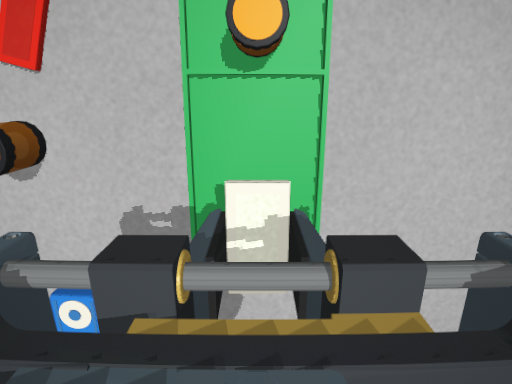

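The wrist view shows the white mailer held flat and in line over the long bay, with the filter upright and centred in the short bay at (258,15). The divider (row 73) gives a tray centre 1 mm nearer than I assumed, so I'll correct for it.

>>> drive_tool --steps '[[[0,0,0,-0.03,-0.03,0.5,0],[0,0,0,0,0,0.7,0],[0,0,0,0,0,0.5,0],[0,0,0,0,0,0.22,0],[0,0,0,0,0,0,0]]]'

```text
time_s: 28.95
position: [0.4601, -0.2929, 0.2001]
tool_rot: [-3.135, 0.171, 0.004]
ft_force: [-1.0, 0.0, -1.3]
finger_gap: 0.0359
```

>>> drive_tool --steps '[[[0,0,0,0,0,0,0],[0,0,0,0,0,0.02,0],[0,0,0,0,0,0,0]]]'

```text
time_s: 29.25
position: [0.4604, -0.2938, 0.2014]
tool_rot: [3.136, -0.173, 0.003]
ft_force: [-0.9, 0.0, -0.6]
finger_gap: 0.0356
```

>>> drive_tool --steps '[[[0,0,0,0,0,0.02,0],[0,0,0,0,0,0,0]]]'

```text
time_s: 29.45
position: [0.46, -0.2936, 0.1996]
tool_rot: [3.136, -0.173, 0.001]
ft_force: [-0.3, -0.0, 1.1]
finger_gap: 0.0357
```

>>> drive_tool --steps '[[[0,0,0,0,0,0.02,0],[0,0,0,0,0,0,0]]]'

```text
time_s: 29.65
position: [0.46, -0.2936, 0.1982]
tool_rot: [-3.137, 0.173, 0.0]
ft_force: [-0.1, -0.2, -0.8]
finger_gap: 0.0358
```

>>> drive_tool --steps '[[[0,0,0,0,0,0.02,0],[0,0,0,0,0,0,0]]]'

```text
time_s: 29.85
position: [0.4601, -0.2936, 0.1972]
tool_rot: [3.137, -0.173, 0.0]
ft_force: [0.4, 0.0, -0.9]
finger_gap: 0.0362
```

>>> drive_tool --steps '[[[0,0,0,0,0,0.01,0],[0,0,0,0,0,0,0]]]'

```text
time_s: 30.05
position: [0.4601, -0.2936, 0.1972]
tool_rot: [3.137, -0.173, 0.0]
ft_force: [-0.4, 0.8, 4.8]
finger_gap: 0.0355
```

Contact with the floor. I'll release, rise, look at the white mailer with the top camera, and go to the red one.

>>> drive_tool --steps '[[[0,0,0,0,0,-0.01,0.15],[0,0,0,0,0,0,0.6],[0,0,0,0,0,0,0.6],[0,0,0,0,0,0,0.6],[0,0,0,0,0,0,0.6]]]'

```text
time_s: 30.55
position: [0.4601, -0.2936, 0.1972]
tool_rot: [3.137, -0.173, -0.0]
ft_force: [0.1, -0.5, -0.6]
finger_gap: 0.0546
```

>>> drive_tool --steps '[[[0,0,0,0,0,-0.4,0.6],[0,0,0,0,0,-0.8,0.7],[0,0,0,0,0,-0.9,0.7],[0,0,0,0,0,-0.9,0.7],[0,0,0,0,0,0,0.7]]]'

```text
time_s: 31.05
position: [0.4613, -0.2944, 0.3538]
tool_rot: [3.13, -0.173, 0.019]
ft_force: [1.1, 0.2, -0.9]
finger_gap: 0.0638
```

```bash
python3 - <<'E'
from h import *
plan([.579,-.098,.35],-.386,0.7)
E
```

```text
at [ 0.4613 -0.2944  0.3538] t 31.1 gap 0.0638 n 9
4 x [0.01, -0.04, 0.79, 0.0, 0.0, 0.0, 0.7]
5 x [0.0, 0.0, 0.0, 0.14, -0.91, 0.02, 0.7]
```

>>> drive_tool --steps '[[[0,0,0.79,0,0,0,0.7],[0,0,0.79,0,0,0,0.7],[0,0,0.79,0,0,0,0.7],[0,0,0.79,0,0,0,0.7]]]'

```text
time_s: 31.45
position: [0.4599, -0.2934, 0.3465]
tool_rot: [-3.082, 0.607, 0.002]
ft_force: [0.5, -0.4, 0.5]
finger_gap: 0.0638
```

>>> drive_tool --steps '[[[0,0,0,0.14,-0.91,0,0.7],[0,0,0,0.14,-0.91,0,0.7],[0,0,0,0.14,-0.91,0,0.7],[0,0,0,0.14,-0.91,0,0.7],[0,0,0,0.14,-0.91,0,0.7]]]'

```text
time_s: 31.95
position: [0.5786, -0.0943, 0.3465]
tool_rot: [3.083, -0.603, -0.001]
ft_force: [1.1, -0.6, 0.3]
finger_gap: 0.0639
```

>>> drive_tool --steps '[[[0,0,0,0,0,0,0.7],[0,0,0,0,0,0,0.7],[0,0,0,0,0,0,0.7]]]'

```text
time_s: 32.25
position: [0.5776, -0.0966, 0.3467]
tool_rot: [3.083, -0.603, -0.002]
ft_force: [-0.3, -0.4, 1.3]
finger_gap: 0.0635
```

```bash
python3 - <<'E'
from h import *
p=read_camera('top'); save(p,'t2.png'); measure(p,'white_mailer_center',.009,.018,(.46,-.293),er=0); tips(p,'white_mailer_center')
w=cloud(p)
for d in cut_out(p,'green_tray'):
    q=w[d['mask']]; q=q[(q[:,2]<.018)]; print('tray',rect(q))
p=read_camera('wrist'); measure(p,'red_mailer_center',.003,.014,(.625,-.117)); tips(p,'red_mailer_center')
plan([.6253,-.1172,.192],-.386,0.7)
im=cv2.imread('pics/t2.png')[140:290,340:450]; cv2.imwrite('pics/t2c.png',cv2.resize(im,None,fx=4,fy=4,interpolation=cv2.INTER_CUBIC))
E
```

```text
white_mailer_center []
tray (array([ 530.3, -283.3]), array([ 85.7, 238.8], dtype=float32), -0.699)
red_mailer_center 0.92 2182 (array([ 625.3, -118.7]), array([33.8, 65.2], dtype=float32), -0.396) mean [ 625.9 -118.9    8. ] circ [ 625.1 -118.9   35.7]
red_mailer_center [(0.7, [0.622, -0.118, 0.004]), (0.26, [0.523, -0.298, 0.0])]
at [ 0.5779 -0.0967  0.3473] t 32.6 gap 0.0639 n 4
4 x [0.0, 0.0, 0.0, 0.26, 0.01, 0.78, 0.7]
```

View pics/t2c.png

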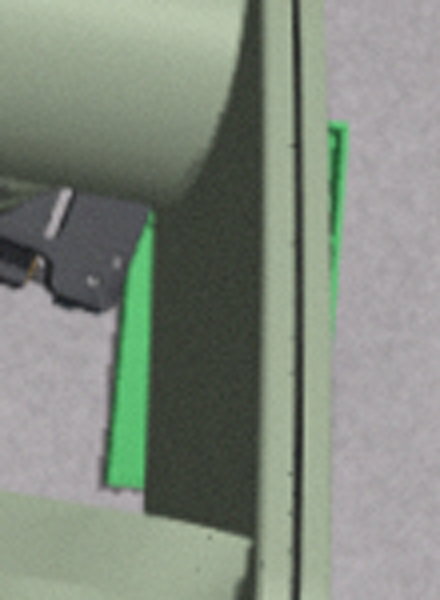

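The arm hides the tray in the top view, so the white mailer can't be seen there. I'll check it from the wrist on the way back. Next is the red mailer.

>>> drive_tool --steps '[[[0,0,0.05,0.52,0.02,0,0.7],[0,0,0,0.52,0.01,0.6,0.7],[0,0,0,0,0,0.8,0.7],[0,0,0,0,0,0.8,0.7],[0,0,0,0,0,0.7,0.7]]]'

```text
time_s: 33.1
position: [0.6253, -0.1174, 0.2004]
tool_rot: [3.082, -0.61, -0.001]
ft_force: [-0.1, 0.1, -1.0]
finger_gap: 0.0638
```

>>> drive_tool --steps '[[[0,0,0,0,0,0.14,0.7],[0,0,0,0,0,0,0.7],[0,0,0,0,0,0,0.7],[0,0,0,0,0,0,0.7]]]'

```text
time_s: 33.5
position: [0.6265, -0.1173, 0.1973]
tool_rot: [3.082, -0.609, 0.007]
ft_force: [0.2, -0.5, 0.0]
finger_gap: 0.0635
```

>>> drive_tool --steps '[[[0,0,0,0,0,0.06,0.7],[0,0,0,0,0,0,0.7],[0,0,0,0,0,0,0.7]]]'

```text
time_s: 33.8
position: [0.6257, -0.117, 0.1926]
tool_rot: [3.082, -0.609, 0.001]
ft_force: [-0.6, -0.2, -0.1]
finger_gap: 0.0637
```

>>> drive_tool --steps '[[[0,0,0,0,0,0.02,0.7],[0,0,0,0,0,0,0.7]]]'

```text
time_s: 34.0
position: [0.6256, -0.117, 0.1912]
tool_rot: [3.082, -0.609, -0.0]
ft_force: [-0.2, 0.6, 0.0]
finger_gap: 0.064
```

>>> drive_tool --steps '[[[0,0,0,0,0,-0.02,0],[0,0,0,0,0,0,0],[0,0,0,0,0,0,0],[0,0,0,0,0,0,0],[0,0,0,0,0,0,0]]]'

```text
time_s: 34.5
position: [0.6257, -0.1171, 0.1923]
tool_rot: [3.082, -0.609, 0.0]
ft_force: [0.3, -0.3, 0.2]
finger_gap: 0.0358
```

>>> drive_tool --steps '[[[0,0,0,0,0,0,0],[0,0,0,0,0,0,0]]]'

```text
time_s: 34.7
position: [0.6257, -0.1171, 0.1923]
tool_rot: [3.082, -0.609, 0.0]
ft_force: [0.8, 1.0, -0.6]
finger_gap: 0.0361
```

>>> drive_tool --steps '[[[0,0,0,0,0,-0.2,0],[0,0,0,0,0,-0.5,0],[0,0,0,0,0,-0.7,0],[0,0,0,0,0,-0.8,0],[0,0,0,0,0,0,0]]]'

```text
time_s: 35.2
position: [0.6272, -0.1173, 0.3093]
tool_rot: [3.082, -0.609, 0.021]
ft_force: [1.0, -0.6, -0.6]
finger_gap: 0.0358
```

```bash
python3 - <<'E'
from h import *
p=read_camera('scene'); w=cloud(p)
for t in ['red_mailer_center','white_mailer_center']:
  for d in cut_out(p,t):
    q=w[d['mask']]; q=q[~np.isnan(q[:,0])]; print(round(d['conf'],2),len(q),np.round(np.percentile(q,[2,50,98],axis=0)*1000).tolist(), rect(q))
th=-.11; ex=np.array([np.cos(th),np.sin(th)]);ey=np.array([-np.sin(th),np.cos(th)]); c=np.array([.522,-.2994])
t=c-.012*ex-.001*ey; print('level over',t); plan([t[0],t[1],.30],th,0)
E
```

```text
0.73 130 [[597.0, -144.0, 120.0], [648.0, -117.0, 125.0], [666.0, -91.0, 128.0]] (array([ 630.4, -117.9]), array([39.8, 69.4], dtype=float32), -0.378)
0.59 2043 [[723.0, -266.0, 0.0], [773.0, -155.0, 58.0], [807.0, -117.0, 63.0]] (array([ 743.4, -227. ]), array([112.4, 226.6], dtype=float32), 1.453)
0.55 723 [[424.0, -366.0, 2.0], [576.0, -277.0, 7.0], [632.0, -231.0, 16.0]] (array([ 535.2, -237.1]), array([217.5, 281.9], dtype=float32), 1.399)
0.44 1977 [[726.0, -246.0, 3.0], [774.0, -154.0, 59.0], [808.0, -117.0, 63.0]] (array([ 758.7, -227. ]), array([ 81.8, 223.2], dtype=float32), 1.459)
level over [ 0.50996275 -0.29907662]
at [ 0.6253 -0.117   0.3023] t 35.4 gap 0.0358 n 9
4 x [0.0, 0.0, -0.8, 0.0, 0.0, 0.0, 0.0]
5 x [0.0, 0.0, 0.0, -0.38, 0.77, 0.01, 0.0]
```

```bash
python3 - <<'E'
from h import *
plan([.40,-.286,.30],-.11,0)
E
```

```text
at [ 0.6253 -0.117   0.3023] t 35.4 gap 0.0358 n 10
4 x [0.0, 0.0, -0.8, 0.0, 0.0, 0.0, 0.0]
6 x [0.0, 0.0, 0.0, -0.68, 0.64, 0.01, 0.0]
```

>>> drive_tool --steps '[[[0,0,-0.8,0,0,0,0],[0,0,-0.8,0,0,0,0],[0,0,-0.8,0,0,0,0],[0,0,-0.8,0,0,0,0]]]'

```text
time_s: 35.75
position: [0.6252, -0.1169, 0.3002]
tool_rot: [-3.136, 0.17, 0.006]
ft_force: [0.7, -0.0, -0.5]
finger_gap: 0.0357
```

>>> drive_tool --steps '[[[0,0,0,-0.68,0.64,0,0],[0,0,0,-0.68,0.64,0,0],[0,0,0,-0.68,0.64,0,0],[0,0,0,-0.68,0.64,0,0],[0,0,0,-0.68,0.64,0,0]]]'

```text
time_s: 36.25
position: [0.437, -0.2577, 0.3006]
tool_rot: [-3.135, 0.173, 0.005]
ft_force: [0.1, -1.4, 0.1]
finger_gap: 0.0359
```

>>> drive_tool --steps '[[[0,0,0,-0.68,0.64,0,0],[0,0,0,0,0,0,0],[0,0,0,0,0,0,0],[0,0,0,0,0,0,0]]]'

```text
time_s: 36.65
position: [0.4022, -0.2849, 0.3016]
tool_rot: [-3.136, 0.174, 0.001]
ft_force: [0.3, 0.1, 1.1]
finger_gap: 0.0357
```

```bash
python3 - <<'E'
from h import *
th=-.11; ex=np.array([np.cos(th),np.sin(th)]);ey=np.array([-np.sin(th),np.cos(th)]); c=np.array([.522,-.2994])
p=read_camera('wrist'); save(p,'w9.png'); w=cloud(p); I=p['image'].astype(int)
m=(I.min(-1)>150)&(w[...,2]<.02)&(w[...,2]>.009)
q=w[m]; rel=q[:,:2]-c; u=rel@ex; v=rel@ey; k=(abs(v)<.05)&(u>-.1)&(u<.02)
print('white',k.sum(),np.round(np.percentile(u[k],[1,99]),4),np.round(np.percentile(v[k],[1,99]),4),rect(q[k]),np.median(q[k][:,2]))
g=(I[...,1]>I[...,0]+30)&(I[...,1]>I[...,2]+20)&(w[...,2]<.02); q=w[g]; rel=q[:,:2]-c; u=rel@ex; v=rel@ey
print('green',np.round(np.percentile(u,[.2,99.8]),4),np.round(np.percentile(v,[.2,99.8]),4))
k=(q[:,2]>.0105)&(abs(v)<.04)&(abs(u-.04)<.02); print('div',np.median(u[k]),k.sum())
k=(abs(v)<.015)&(u<-.03); print('outer end u',np.sort(u[k])[:5])
s=observe(); print(np.round(s['position'],4))
E
```

```text
white 3496 [-0.0962 -0.0279] [-0.0192  0.016 ] (array([ 459.9, -294.2]), array([35.9, 69. ], dtype=float32), -0.11) 0.01299578003804042
green [-0.1056  0.036 ] [-0.0596  0.0618]
div nan 0
outer end u [-0.10929625 -0.10918477 -0.10905393 -0.10548932 -0.10546345]
[ 0.4025 -0.2847  0.3017]
  return _methods._mean(a, axis=axis, dtype=dtype,
  ret = ret.dtype.type(ret / rcount)
```

View pics/w9.png

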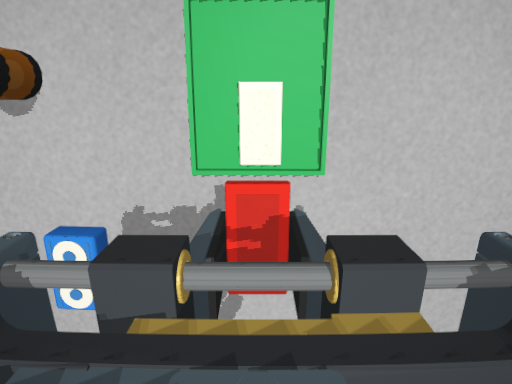

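The wrist view shows the white mailer flat on the floor on the centre line at pixel (260,123), near the outer end wall. It measures u=-62 mm against the planned -62, with v about -2 mm. The red mailer is held flat.

```bash
python3 - <<'E'
from h import *
plan([.540,-.3026,.23],-.11,0,tilt=-.16,via=.3017)
E
```

```text
at [ 0.4025 -0.2847  0.3017] t 36.7 gap 0.0357 n 7
2 x [0.0, -0.91, 0.0, 0.0, 0.0, 0.0, 0.0]
3 x [0.0, 0.0, 0.0, 0.91, 0.02, -0.15, 0.0]
2 x [0.0, 0.0, 0.0, 0.11, 0.0, 0.71, 0.0]
```

>>> drive_tool --steps '[[[0,-0.91,0,0,0,0,0],[0,-0.91,0,0,0,0,0],[0,0,0,0.91,0.02,-0.15,0],[0,0,0,0.91,0.02,-0.15,0],[0,0,0,0.91,0.02,-0.15,0]]]'

```text
time_s: 37.2
position: [0.5416, -0.3023, 0.3025]
tool_rot: [-3.118, 0.17, 0.248]
ft_force: [1.1, -1.4, 0.2]
finger_gap: 0.0358
```

>>> drive_tool --steps '[[[0,0,0,0,0,0,0],[0,0,0,0.11,0,0.71,0],[0,0,0,0.11,0,0.71,0],[0,0,0,0,0,0,0],[0,0,0,0,0,0,0]]]'

```text
time_s: 37.7
position: [0.5387, -0.3028, 0.2309]
tool_rot: [-3.118, 0.171, 0.25]
ft_force: [-0.1, -0.6, 0.1]
finger_gap: 0.036
```

```bash
python3 - <<'E'
from h import *
plan([.540,-.3026,.205],-.11,0,tilt=-.16)
p=read_camera('scene'); im=cv2.cvtColor(p['image'],cv2.COLOR_RGB2BGR)[110:220,140:300]; cv2.imwrite('pics/s2.png',cv2.resize(im,None,fx=4,fy=4,interpolation=cv2.INTER_CUBIC))
E
```

```text
at [ 0.5387 -0.3028  0.2309] t 37.7 gap 0.036 n 1
1 x [0.0, 0.0, 0.0, 0.11, -0.01, 0.51, 0.0]
```

View pics/s2.png

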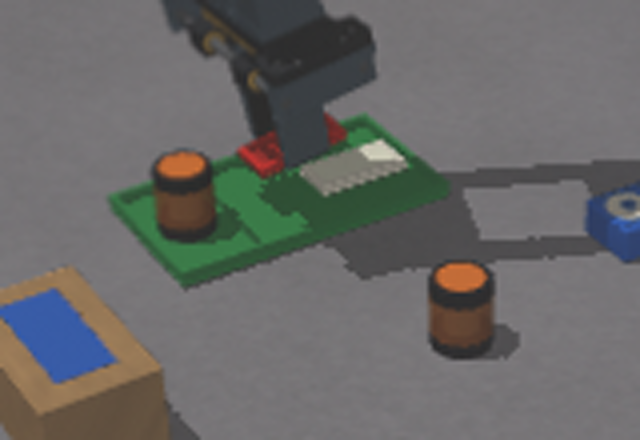

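The scene crop shows the red mailer hovering over the white mailer's inner end. Its low end points towards the divider and filter, as intended. I'll lower it.

>>> drive_tool --steps '[[[0,0,0,0.06,0,0.25,0],[0,0,0,0.05,0,0.25,0],[0,0,0,0,0,0,0],[0,0,0,0,0,0,0]]]'

```text
time_s: 38.15
position: [0.5398, -0.3037, 0.2052]
tool_rot: [-3.118, 0.173, 0.249]
ft_force: [-0.2, -0.6, -0.3]
finger_gap: 0.0358
```

>>> drive_tool --steps '[[[0,0,0,0,0,0.02,0],[0,0,0,0,0,0,0]]]'

```text
time_s: 38.35
position: [0.5398, -0.3038, 0.2048]
tool_rot: [-3.119, 0.174, 0.247]
ft_force: [0.8, 0.3, 0.0]
finger_gap: 0.0357
```

>>> drive_tool --steps '[[[0,0,0,0,0,0.02,0],[0,0,0,0,0,0,0]]]'

```text
time_s: 38.55
position: [0.5396, -0.3037, 0.2036]
tool_rot: [-3.118, 0.173, 0.248]
ft_force: [0.3, -0.5, -0.5]
finger_gap: 0.0361
```

>>> drive_tool --steps '[[[0,0,0,0,0,0.02,0],[0,0,0,0,0,0,0]]]'

```text
time_s: 38.75
position: [0.5394, -0.3036, 0.2024]
tool_rot: [-3.118, 0.173, 0.248]
ft_force: [-0.5, 0.8, -0.9]
finger_gap: 0.0358
```

>>> drive_tool --steps '[[[0,0,0,0,0,0.02,0],[0,0,0,0,0,0,0]]]'

```text
time_s: 38.95
position: [0.5392, -0.3036, 0.2014]
tool_rot: [-3.118, 0.173, 0.249]
ft_force: [-0.6, -0.4, -0.7]
finger_gap: 0.0359
```

>>> drive_tool --steps '[[[0,0,0,0,0,0,0]]]'

```text
time_s: 39.05
position: [0.5393, -0.3036, 0.2015]
tool_rot: [-3.118, 0.173, 0.248]
ft_force: [-1.1, -0.2, -0.2]
finger_gap: 0.0356
```

>>> drive_tool --steps '[[[0,0,0,0,0,0.02,0],[0,0,0,0,0,0,0]]]'

```text
time_s: 39.25
position: [0.5392, -0.3036, 0.2005]
tool_rot: [-3.118, 0.173, 0.248]
ft_force: [0.1, -0.0, -0.2]
finger_gap: 0.0361
```

>>> drive_tool --steps '[[[0,0,0,0,0,0.01,0],[0,0,0,0,0,0,0]]]'

```text
time_s: 39.45
position: [0.5391, -0.3036, 0.2004]
tool_rot: [-3.118, 0.173, 0.248]
ft_force: [-0.2, 0.7, 1.5]
finger_gap: 0.0354
```

>>> drive_tool --steps '[[[0,0,0,0,0,0.01,0],[0,0,0,0,0,0,0.15],[0,0,0,0,0,0,0.6],[0,0,0,0,0,0,0.6],[0,0,0,0,0,0,0.6]]]'

```text
time_s: 39.95
position: [0.5389, -0.3036, 0.1992]
tool_rot: [-3.118, 0.173, 0.249]
ft_force: [0.1, 0.8, 0.1]
finger_gap: 0.0541
```

>>> drive_tool --steps '[[[0,0,0,0,0,0,0.6],[0,0,0,0,0,-0.3,0.6],[0,0,0,0,0,-0.8,0.7],[0,0,0,0,0,-0.9,0.7],[0,0,0,0,0,-0.9,0.7]]]'

```text
time_s: 40.45
position: [0.5618, -0.3061, 0.3439]
tool_rot: [-3.118, 0.173, 0.25]
ft_force: [0.6, -0.4, -0.0]
finger_gap: 0.0638
```

```bash
python3 - <<'E'
from h import *
plan([.36,-.15,.36],-.11,0.7)
E
```

```text
at [ 0.5618 -0.3061  0.3439] t 40.5 gap 0.0638 n 8
2 x [0.0, 0.92, -0.01, 0.0, 0.0, 0.0, 0.7]
6 x [0.0, 0.0, 0.0, -0.73, -0.44, -0.05, 0.7]
```

>>> drive_tool --steps '[[[0,0.92,0,0,0,0,0.7],[0,0.92,0,0,0,0,0.7],[0,0,0,-0.81,-0.06,0,0.7],[0,0,0,-0.81,-0.06,0,0.7],[0,0,0,-0.81,-0.06,0,0.7]]]'

```text
time_s: 40.95
position: [0.4406, -0.2832, 0.3422]
tool_rot: [3.137, -0.174, 0.002]
ft_force: [0.3, 0.4, 0.8]
finger_gap: 0.0635
```

>>> drive_tool --steps '[[[0,0,0,-0.81,-0.06,0,0.7],[0,0,0,-0.81,-0.06,0,0.7],[0,0,0,0,0,0,0.7],[0,0,0,0,0,0,0.7],[0,0,0,0,0,0,0.7]]]'

```text
time_s: 41.45
position: [0.3631, -0.2692, 0.3427]
tool_rot: [3.136, -0.174, 0.005]
ft_force: [-0.5, -0.9, -0.0]
finger_gap: 0.0642
```

```bash
python3 - <<'E'
from h import *
th=-.11; ex=np.array([np.cos(th),np.sin(th)]);ey=np.array([-np.sin(th),np.cos(th)]); c=np.array([.522,-.2994])
p=read_camera('wrist'); save(p,'w10.png'); w=cloud(p); I=p['image'].astype(int)
def ext(n,m,zl,zh):
    q=w[m&(w[...,2]<zh)&(w[...,2]>zl)]; rel=q[:,:2]-c; u=rel@ex; v=rel@ey; k=(abs(v)<.05)&(abs(u)<.1)
    q,u,v=q[k],u[k],v[k]; f=np.polyfit(u,q[:,2],1)
    print(n,k.sum(),'u',np.round(np.percentile(u,[1,99]),4),'v',np.round(np.percentile(v,[1,99]),4),rect(q),'z=',np.round(f,4))
ext('white',I.min(-1)>150,.009,.02)
ext('red',(I[...,0]>120)&(I[...,1]<90)&(I[...,2]<90),.003,.04)
measure(p,'filter_center',.05,.062,(.594,-.308))
p=read_camera('top')
measure(p,'jar_center',.05,.064,(.565,.314));measure(p,'cassette_center',.027,.04,(.4617,.3036)); save(p,'t3.png')
for t in ['sanitiser','bowl','glove_box']: tips(p,t)
s=observe(); print(np.round(s['position'],3),s['time_s'])
E
```

```text
white 1995 u [-0.0963 -0.0477] v [-0.0188  0.0157] (array([ 455.5, -293.9]), array([35.1, 59.4], dtype=float32), -0.112) z= [0.0024 0.0132]
red 2409 u [-0.0463  0.0053] v [-0.0203  0.0145] (array([ 501.5, -300.2]), array([35.1, 52.7], dtype=float32), -0.112) z= [-0.1624  0.0167]
jar_center 0.79 287 (array([562.2, 314.8]), array([39.1, 39.4], dtype=float32), -0.547) mean [561.6 314.   57.1] circ [561.9 314.5  20.6]
cassette_center 0.84 761 (array([459.2, 303.8]), array([50.3, 75.2], dtype=float32), 0.12) mean [459.  301.9  33.7] circ [459.3 302.2  42.8]
sanitiser [(0.88, [0.743, 0.186, 0.002])]
bowl [(0.85, [0.78, 0.029, -0.002])]
glove_box [(0.63, [0.76, -0.186, 0.001])]
[ 0.363 -0.269  0.342] 41.85
```

View pics/w10.png

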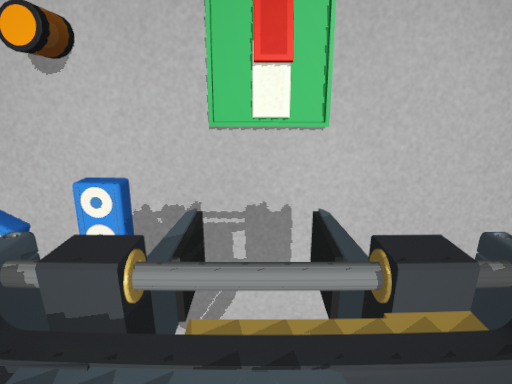

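View pics/t3.png

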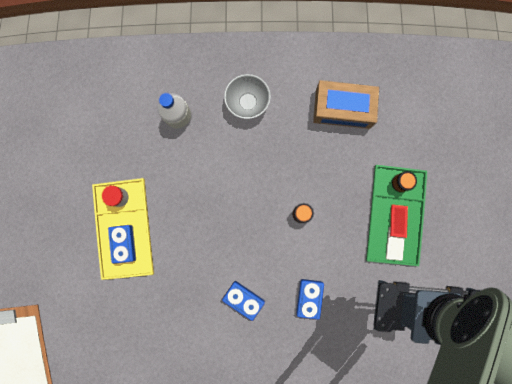

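The wrist view shows the red mailer lapped over the inner end of the white one, in line on the centre. Its slope is 0.162 rad and the overlap about 19 mm. The top view shows both kits complete and the bystanders unmoved. The gripper is clear, so I'll hand in.

```bash
python3 -c "
from workcell import *
print(sign_off())"
```

```text
the job is handed in; nothing more can be done
None
```

Both donor kits are made up in the order asked, and the job was handed in at about 42 s of the 141 s allowed, with the gripper open and clear.

| Tray | Part | Last check |
|---|---|---|
| Yellow | Jar | Upright, within about 2 mm of the middle of the short bay |
| Yellow | Cassette (the leftmost one) | Discs up and lengthwise, within about 2–3 mm of the middle of the long bay |
| Green | Filter (the leftmost one) | Upright in the short bay, about 3 mm off the middle at most |
| Green | White mailer | Flat on the floor, about 5 mm from the outer end wall |
| Green | Red mailer | Lapped about 19 mm over the white one; slope 0.162 rad, its other end on the floor towards the divider |

- **Off-centre:** both mailers sit about 2–4 mm to one side of the green tray's centre line.
- **Bystanders:** the bottle, bowl and glove box read within about 3 mm of their starting positions, and the look-alike parts were not touched.
- **Disagreements:** the top camera read positions 2–4 mm nearer the robot than the wrist camera, so I went by the wrist camera and the arm's own readings. The filter was out of the wrist view at the last check, so I confirmed it only by eye in the final top picture. The figure in the table is from earlier measurements.

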